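# Clamp the blank in the carving jig with a hex key

## Robot

A 6-joint arm with a two-finger parallel gripper is mounted at the origin on the work surface. World frame = base frame: x ahead of the robot, y to its left, z up, the work surface at z = 0. Lengths are in m, angles in rad, forces in N, time in s.
With the tool pointing down it reaches from about 0.225 to 0.875 m from the base axis. Payload 3.4 kg.
Tool frame: the origin (TCP) lies between the finger pads; the fingertips stand 19 mm ahead of it and the grasp point (between the pads) is the TCP; z points along the fingers, y is the line along which they close (so a half turn about z gives the same grasp; the last joint's range is limited). The gripper opens to 85 mm and grips with 20 to 120 N. Pads are 22 mm wide; open, the fingers measure 114 mm over their backs; the gripper's body (76 mm by 85 mm) begins 54 mm behind the grasp point. The pads swing forward as they close: fully open they stand 13 mm farther back than shut.
Start: joints at [-1.284, 0.276, 1.505, -0, 1.361, -0.121], TCP at [0.228, -0.528, 0.25] pointing down, gripper open.
Joint ranges: [-2.89, 2.89], [-0.75, 2.08], [0.22, 2.7], [-1.18, 4.32], [0.11, 2.71], [-2.7, 2.7]. Speed limits (rad/s): [2.57, 2.57, 3.14, 3.14, 3.14, 3.14].

## Interface

Orientations are given as a unit quaternion [w, x, y, z].
In Python, from rig import get_state, imaging, ticket gives the robot as it stands. The module is installed in compiled form; this text tells all that it offers.
- The arm moves only by the shell command python3 -m inch 'ROWS' [FORCE]. ROWS is JSON, a list of rows, each an object with "claw": the opening, from -1 (shut) to 1 (fully open); "travel": the shift along the world's x, y, z in units of 200 mm (1.0 is 200 mm), a list of three; "turn": the turn about the world's z in units of 180 degrees (1.0 is 180 degrees). A call has 1 to 5 rows; each row is the pose to reach, as a shift and turn from the pose commanded when the call began, turning the shorter way round; what a row does not reach only later rows make up. A row lasts 1/10 s, in which the tool goes at most 50 mm and 8.59 degrees, less where a joint would pass 70% of its speed; a pose out of reach is approached as far as the arm can. A call with a number of a shift or a turn outside -1 to 1 is refused whole. A call with a gripper value outside its range is refused whole. The fingers move at their own pace and stop on an object; FORCE is the grip in N (left out, the last holds). Time passes only in rows, so rows that repeat a pose let the fingers close. It gives the time, the measured TCP pose, the force, the opening and the grip force at its end, in the units of the state.
- get_state(): the state, without advancing time (a new reading comes with each control period).
- imaging.get_image(name): name is "scene" or "top"; returns the picture (420x560x3 uint8, red, green, blue); there is no depth.
- imaging.camera_params(name): a dict with "camera_matrix" (3x3 intrinsics, pixels), "cam_to_world" (4x4, takes a point from camera to world coordinates). Camera axes: x right, y down, z forward; pixel columns grow to the right and rows downward; lengths in m; the calibration is good to about 2 mm. A picture is of the moment at which its call begins. camera_params takes no time and is no camera call.
- ticket.sign_off(): hands the job in; it is judged then, once.
The state is a dict: "clock": time; "qpos": joint angles; "qd": joint speeds; "effort": joint torques, N m; "position": TCP position; "ee_rot": TCP orientation; "contact_force": force on the tool from outside, world axes, zero at the start; "moment": the same for the moment, N m; "width": finger opening in m; "gripper_force": force on a finger pad.
Only numpy, scipy, OpenCV 4.12 (cv2) and the standard library are available. Lean on these libraries where they do the work, as an engineer would, in place of code of your own. Each camera call takes 0.05 s, during which the arm holds its last target. There are 200 camera calls.

## Task

Lock the loose wooden blank in the carving jig: take the square-headed hex key out of its stand, find the socket of the red swing clamp with it, and turn it clockwise, regripping it after each quarter turn or so, until the clamp arm has swept round behind the blank and pushed it fully home against the stop under the lip. Touch the jig and the blank with nothing but the key, and do not disturb the mug, bowl or mallet. Let go at the end and leave the key standing fully down in the socket.

Things in the scene. Friction and masses are not known exactly. Their poses are not given: they have to be found in the camera images.
- jig: Fixed carving jig: green-painted wooden base 250 x 174 x 15 mm. Origin: on the table, under the pivot axis of the red clamp; z up, x along the channel towards the stop. In this frame the base spans x -45..205, y -40..134 mm; the channel (floor 15 mm above the table) runs between dark rails 15 mm high, inner faces at y 30.5 and 123.5 mm.
- jig_stop (a point): Middle of the foot of the dark stop block's face at the +x end of the jig's channel, 15 mm above the table (x 180, y 77 mm in the jig's frame, same axes). The stop is 114 mm wide, 47 mm tall over the table, and a lip on it reaches 14 mm back over the channel, its underside 35.5 mm above the table.
- blank: Loose pale wooden carving blank 150 x 90 x 18 mm, about 0.2 kg, lying flat in the jig's channel, its length along the jig's x. Origin: centre of its underside, x along its length. It starts 12 to 30 mm short of the stop and slides.
- blank_front (a point): Centre of the blank's end face that goes under the lip (75 mm ahead of the blank's origin, 9 mm above its underside). Home means that this face meets the stop: x = 180 mm in the jig's frame.
- clamp (a joint): Swing clamp about its vertical pivot, rad, growing clockwise seen from above; 0.22 N m of friction, stays where left. At 0 the red arm points along the jig's +x, at 1.57 along -y (away from the channel), at 3.14 along -x, at 4.71 along +y, straight across behind the blank: closed. It starts at 0.8 to 1.6; at 4.71 the blank, pinched against the stop, halts it (joint ends at 4.8).
- clamp_socket (a point): Centre of the floor of the clamp's hex socket, on the pivot axis, 27 mm above the table; turns with the clamp, x along the red arm. The hex hole is 18.5 mm over flats, two flats parallel to the arm. It opens upwards in a brass boss 44 mm across, top 50 mm above the table, through a 45 degree mouth in the top 5 mm (28.5 mm over flats at the top): 23 mm deep in all.
- clamp_nose (a point): Centre of the round red nose at the end of the clamp's arm, 27 mm above the table: an upright cylinder of 12 mm radius, 77 mm along the arm from the pivot axis and 18 mm to the arm's leading (clockwise) side, which pushes the blank's rear end at mid-width. x along the arm. The arm is 16 mm wide and 89 mm long from the axis; arm and nose lie 17 to 37 mm above the table.
- key: Loose hex key, 125 mm tall, 0.28 kg, standing tip down. Origin: centre of the tip, z up the shank. Steel hex shank 17 mm over flats, lowest 3 mm tapered to 12 mm. Two flats are square to the key's y axis, so it drops into the socket when its x axis is parallel to the red arm, or at any multiple of 60 degrees from it, give or take about 10 degrees.
- key_head (a point): Centre of the key's dark wooden square head, 105 mm above the tip: 40 x 40 x 40 mm, flat sides square to the key's x and y axes, to be gripped from above.
- stand: Fixed pale wooden block 80 x 80 x 60 mm high with a round hole of 23 mm, 42 mm deep, in its middle, in which the key stands at the start with its tip 18 mm above the table. Origin: centre of its underside. It is found to the right or to the left of the jig.
- mug: Pale wooden mug, 76 mm across, 100 mm tall, with a handle; bystander. Origin: centre of its underside.
- bowl: Dark wooden bowl, 120 mm across, 50 mm tall; bystander. Origin: centre of its underside.
- mallet: Wooden mallet lying on the table, head 60 x 110 x 64 mm, about 205 mm long; bystander. Origin: on the table, where handle and head meet.
Mind the look-alikes: they are no part of the job. There is more than one size of the key; the job needs the smallest.

How it is judged:
On the way, in this order (a step that is already met when the one before it is completed fails the run):
1. the key is fully down in the socket, the clamp still open (distance between key and clamp_socket below 0.006 m and angle between key's own z axis and vertical below 0.14 rad and value of joint clamp below 1.95 rad), for 0.1 s.
2. the clamp has been turned past 2.6 rad with the key in the socket (distance between key and clamp_socket below 0.006 m and angle between key's own z axis and vertical below 0.14 rad and value of joint clamp above 2.6 rad), for 0.05 s.
3. the clamp is closed, with the key in the socket, and the blank is home (distance between key and clamp_socket below 0.006 m and angle between key's own z axis and vertical below 0.14 rad and value of joint clamp above 4.64 rad and x of blank_front in the frame of jig above 0.177 m and z of blank_front in the frame of jig below 0.028 m), for 0.2 s.
At the end, for the whole second after the job is handed in: The clamp is closed (joint above 4.64 rad), the blank lies flat with its front face within 3 mm of the stop under the lip, and the key stands released and at rest in the socket (its tip within 6 mm of the socket floor's centre, tilted less than 8 degrees) (all of step 3 and linear speed of key below 0.03 m/s and linear speed of blank below 0.02 m/s); the robot touches nothing.
It fails at once if the gripper or arm pushes on the jig, its clamp or the blank itself (contact force between any of the fingers, the arm and jig above 3 N or contact force between any of the fingers, the arm and blank above 3 N).
It fails at once if a bystander is moved more than 30 mm or tipped over (distance of any of mug, bowl, mallet from where it was at the start of the episode above 0.03 m or angle between any of mug, bowl, mallet's own z axis and vertical above 0.5 rad).
It also fails if it takes over 54 s, if anything falls off the work surface, if the arm or the gripper's body presses on something with over 40 N, if the wrist force passes 120 N, or if a joint passes its speed limit or range.

## Working session

There is one attempt and no reset: what is moved stays moved. The work goes in short steps, Python scripts to look and compute and a shell command to move; the robot and the scene stay as the last step left them, time stands still between calls to the robot, and variables do not carry over. Pictures are saved under pics/ and viewed, at most 10 in all, crops included, and the job is handed in when it is done.

```bash
mkdir -p pics; python3 - <<'E'
from rig import get_state, imaging
import cv2
for n in("scene","top"):
    im=imaging.get_image(n); cv2.imwrite(f"pics/{n}0.png",im[:,:,::-1])
    p=imaging.camera_params(n); print(n,p)
s=get_state(); print(s)
E
```

```text
scene {'camera_matrix': array([[425.89100804,   0.        , 280.87571629],
       [  0.        , 425.89100804, 208.83945041],
       [  0.        ,   0.        ,   1.        ]]), 'cam_to_world': array([[-6.56246985e-01,  5.85825944e-01, -4.75550059e-01,
         1.00120690e+00],
       [ 7.54546016e-01,  5.09884194e-01, -4.13132445e-01,
         3.78664185e-01],
       [ 4.51753910e-04, -6.29941324e-01, -7.76642597e-01,
         8.69759780e-01],
       [ 0.00000000e+00,  0.00000000e+00,  0.00000000e+00,
         1.00000000e+00]])}
top {'camera_matrix': array([[463.58064061,   0.        , 279.93213658],
       [  0.        , 463.58064061, 212.2365132 ],
       [  0.        ,   0.        ,   1.        ]]), 'cam_to_world': array([[-1.56293208e-03, -9.98820424e-01,  4.85316225e-02,
         4.47889524e-01],
       [-9.99998066e-01,  1.61902321e-03,  1.11647610e-03,
        -7.15852468e-03],
       [-1.19373296e-03, -4.85297836e-02, -9.98821023e-01,
         1.22202153e+00],
       [ 0.00000000e+00,  0.00000000e+00,  0.00000000e+00,
         1.00000000e+00]])}
{'clock': 0.1, 'qpos': array([-1.28400854e+00,  2.76527675e-01,  1.50602749e+00,  8.84336516e-06,
        1.36069864e+00, -1.20960061e-01]), 'qd': array([-9.67073422e-04, -2.27305005e-03, -3.94381398e-03,  1.68461359e-05,
        3.81241237e-03, -1.28824295e-03]), 'effort': array([-1.06360275e-05, -4.17704809e+01, -2.46406442e+01, -4.59460080e-04,
        5.73572106e-03, -5.45470016e-06]), 'position': array([ 0.22790305, -0.52741725,  0.24952016]), 'ee_rot': array([-8.28081033e-04,  9.79289446e-01,  2.02463556e-01, -6.44785785e-05]), 'contact_force': array([-0.21169602,  0.22648632,  0.10263741]), 'moment': array([-0.00361998,  0.00593458, -0.00325713]), 'gripper_force': 0.0, 'width': 0.08555203896994229}
```

View pics/top0.png

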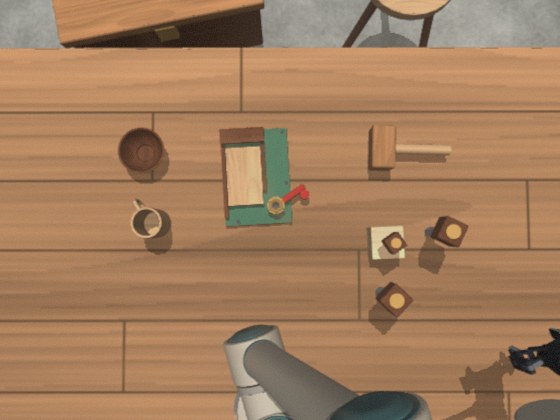

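View pics/scene0.png

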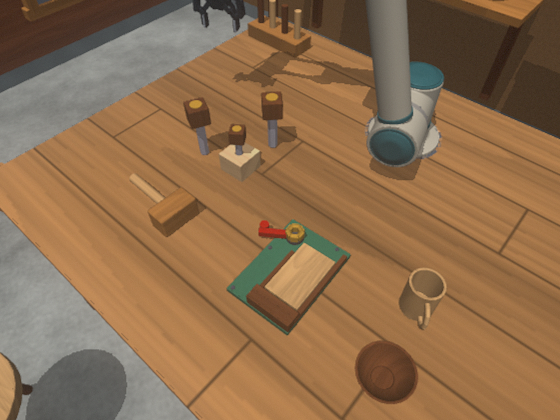

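```bash
cat > h.py <<'E'
import numpy as np, cv2
from rig import imaging,get_state
def proj(n,P):
    p=imaging.camera_params(n);T=np.linalg.inv(p["cam_to_world"]);c=T[:3,:3]@np.array(P,float).T+T[:3,3:];u=p["camera_matrix"]@c
    return (u[:2]/u[2]).T
def back(n,uv,z):
    p=imaging.camera_params(n);T=p["cam_to_world"];d=T[:3,:3]@np.linalg.inv(p["camera_matrix"])@[uv[0],uv[1],1]
    return T[:3,3]+d*(z-T[2,3])/d[2]
E
python3 - <<'E'
import cv2,numpy as np
a=cv2.imread("pics/top0.png");
j=cv2.resize(a[120:235,212:317],None,fx=4,fy=4,interpolation=cv2.INTER_CUBIC)
k=cv2.resize(a[222:264,368:412],None,fx=8,fy=8,interpolation=cv2.INTER_CUBIC)
c=np.zeros((460,780,3),np.uint8);c[:,:420]=j;c[:336,425:777]=k
cv2.imwrite("pics/crop0.png",c)
E
```

```text
(no output)
```

View pics/crop0.png

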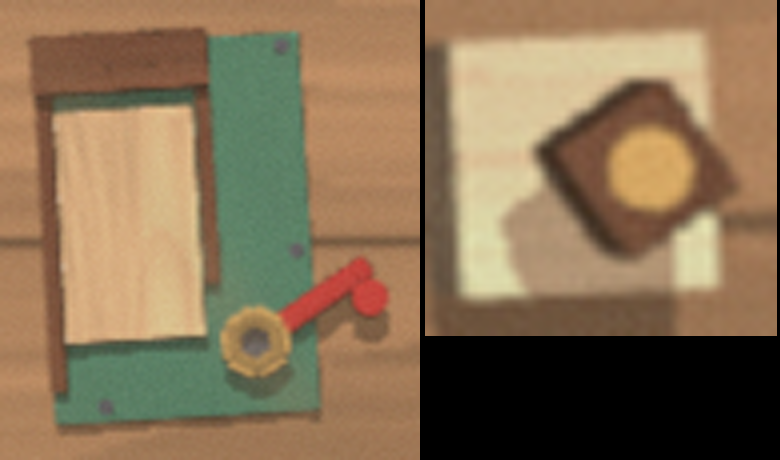

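```bash
python3 - <<'E'
from h import *
J=lambda x,y,z:back("top",(212+(x+.5)/4-.5,120+(y+.5)/4-.5),z)
K=lambda x,y,z:back("top",(368+(x-425+.5)/8-.5,222+(y+.5)/8-.5),z)
b=J(256,341,.05);n=J(371,298,.037);TR=J(299,33,.015);BR=J(319,411,.015);BL=J(57,426,.015)
d=lambda a,b:np.degrees(np.arctan2(*(b-a)[1::-1]))
print("boss",b,"nose",n,TR,BR,BL,"jig yaw",d(BR,TR),d(BR,BL)-90)
y=np.radians(d(BR,TR));R=np.array([[np.cos(y),-np.sin(y)],[np.sin(y),np.cos(y)]])
print("pivot from BR",BR[:2]+R@[.045,.04], "from TR",TR[:2]+R@[-.205,.04],"from BL",BL[:2]+R@[.045,-.134])
print("nose ang",d(b,n), "dist",np.linalg.norm((n-b)[:2]),"expect",np.hypot(77,18),np.degrees(np.arctan2(18,77)))
r,t,bo,l=[K(*q,.143) for q in((737,187),(665,82),(628,257),(560,150))]
print("key",K(651,168,.143),(r+t+bo+l)/4,"edges",d(r,bo),d(r,t),d(t,l),d(bo,l),np.linalg.norm(r-bo),np.linalg.norm(r-t))
s=[K(*q,.06) for q in((450,42),(705,33),(720,285),(460,297))];print("stand",sum(s)/4)
im=imaging.get_image("scene")
# scene check key top disc (gold)
print(proj("scene",[list(K(651,168,.143)[:2])+[.143],list(b)]))
cv2.imwrite("pics/k1.png",cv2.resize(im[110:260,200:340,::-1],None,fx=4,fy=4,interpolation=cv2.INTER_CUBIC))
E
```

```text
boss [0.52352432 0.00503303 0.05      ] nose [ 0.55185874 -0.06857703  0.037     ] [ 0.72864013 -0.02310106  0.015     ] [ 0.48005814 -0.03556432  0.015     ] [0.47056644 0.13497624 0.015     ] jig yaw 2.870258820196861 3.185598857300377
pivot from BR [0.52299871 0.00663885] from TR [0.52189432 0.00658348] from BL [0.52221997 0.0033977 ]
nose ang -68.94699771644625 dist 0.07887509946162423 expect 79.07591289387686 13.157542740014808
key [ 0.42937418 -0.27494564  0.143     ] [ 0.42910118 -0.27392579  0.143     ] edges 122.3504409496665 33.882169518807984 122.61605596832433 31.937704057010098 0.03775363787718018 0.036710865463934025
stand [ 0.42921797 -0.27454068  0.06      ]
[[235.35956779 127.83213386]
 [293.92018419 228.10281233]]
```

View pics/k1.png

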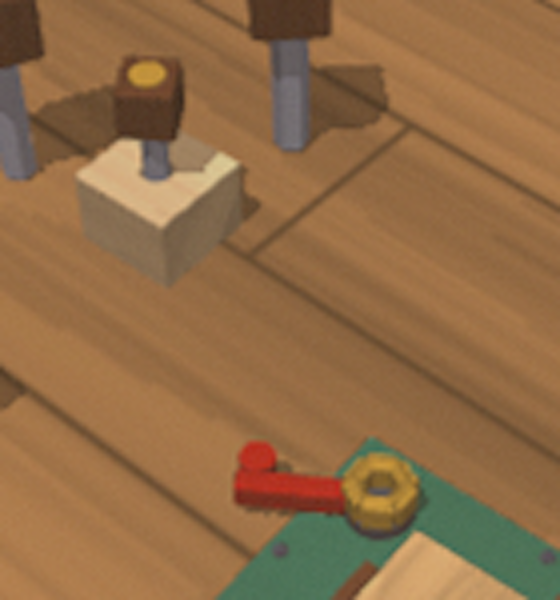

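Top view: small key in stand, head near (396,243) px; boss at (276,205), red arm pointing up-right (clamp ≈1.03 rad); blank short of stop. Moving above the key.

```bash
python3 -m inch '[{"claw":1,"travel":[0.12,0.15,0.25],"turn":0.02},{"claw":1,"travel":[0.25,0.32,0.25],"turn":0.04},{"claw":1,"travel":[0.38,0.48,0.25],"turn":0.052},{"claw":1,"travel":[0.5,0.63,0.25],"turn":0.052},{"claw":1,"travel":[0.5,0.63,0.25],"turn":0.052}]' 60
python3 -m inch '[{"claw":1,"travel":[0.14,0.16,0],"turn":0},{"claw":1,"travel":[0.28,0.32,0],"turn":0},{"claw":1,"travel":[0.42,0.48,0],"turn":0},{"claw":1,"travel":[0.507,0.635,0],"turn":0},{"claw":1,"travel":[0.507,0.635,0],"turn":0}]'
```

```text
clock: 0.65
position: [0.3302, -0.3979, 0.3006]
ee_rot: [-0.001, 0.959, 0.284, 0.001]
contact_force: [-0.1, -0.1, 0.2]
width: 0.0856
gripper_force: 0.0
clock: 1.15
position: [0.4308, -0.272, 0.3001]
ee_rot: [-0.001, 0.959, 0.284, 0.0]
contact_force: [-0.7, 0.4, 0.5]
width: 0.0851
gripper_force: 0.0
```

```bash
python3 -m inch '[{"claw":1,"travel":[-0.008,-0.012,-0.2],"turn":0},{"claw":1,"travel":[-0.008,-0.012,-0.4],"turn":0},{"claw":1,"travel":[-0.008,-0.012,-0.6],"turn":0},{"claw":1,"travel":[-0.008,-0.012,-0.75],"turn":0},{"claw":1,"travel":[-0.008,-0.012,-0.875],"turn":0}]'
python3 -m inch '[{"claw":-0.3,"travel":[0,0,0],"turn":0},{"claw":-0.3,"travel":[0,0,0],"turn":0},{"claw":-0.3,"travel":[0,0,0],"turn":0},{"claw":-0.3,"travel":[0,0,0],"turn":0},{"claw":-0.3,"travel":[0,0,0],"turn":0}]' 60
python3 - <<'E'
from h import *
cv2.imwrite("pics/k2.png",cv2.resize(imaging.get_image("scene")[70:210,160:320,::-1],None,fx=4,fy=4,interpolation=cv2.INTER_CUBIC))
E
```

```text
clock: 1.65
position: [0.4264, -0.2781, 0.1232]
ee_rot: [-0.001, 0.96, 0.281, -0.001]
contact_force: [0.3, 0.1, -0.1]
width: 0.0852
gripper_force: 0.0
clock: 2.15
position: [0.4284, -0.2781, 0.1271]
ee_rot: [0.001, 0.959, 0.282, 0.001]
contact_force: [-0.8, 1.2, 6.3]
width: 0.0396
gripper_force: 60.4
```

View pics/k2.png

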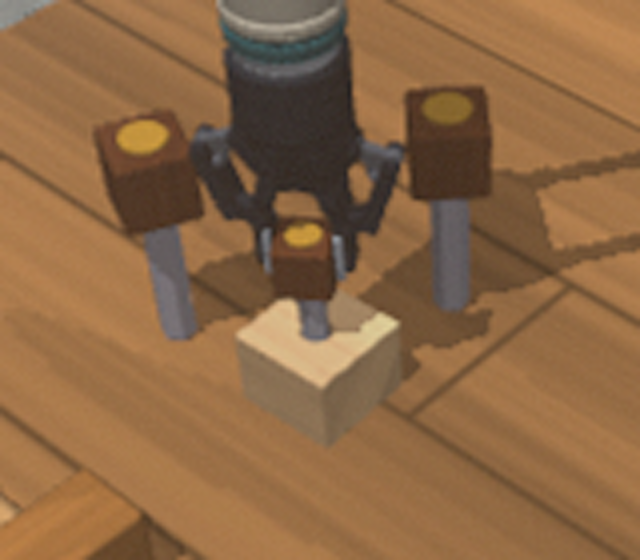

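```bash
python3 -m inch '[{"claw":-0.3,"travel":[0,0,0.05],"turn":0},{"claw":-0.3,"travel":[0,0,0.18],"turn":0},{"claw":-0.3,"travel":[0,0,0.36],"turn":0},{"claw":-0.3,"travel":[0,0,0.5],"turn":0},{"claw":-0.3,"travel":[0,0,0.6],"turn":0}]' 80
python3 -m inch '[{"claw":-0.3,"travel":[0.04,0.14,0],"turn":0},{"claw":-0.3,"travel":[0.1,0.3,0],"turn":0},{"claw":-0.3,"travel":[0.16,0.5,0],"turn":0},{"claw":-0.3,"travel":[0.22,0.7,0],"turn":0},{"claw":-0.3,"travel":[0.25,0.8,0],"turn":0}]'
python3 -m inch '[{"claw":-0.3,"travel":[0.06,0.15,0],"turn":0},{"claw":-0.3,"travel":[0.15,0.35,0],"turn":0},{"claw":-0.3,"travel":[0.222,0.605,0],"turn":0},{"claw":-0.3,"travel":[0.222,0.605,0],"turn":0.01},{"claw":-0.3,"travel":[0.222,0.605,0],"turn":0.01}]'
python3 - <<'E'
from h import *
a=imaging.get_image("scene")[90:270,210:370,::-1];b=imaging.get_image("top")[150:240,230:320,::-1]
cv2.imwrite("pics/k3.png",np.hstack([cv2.resize(a,(480,540),interpolation=cv2.INTER_CUBIC),cv2.copyMakeBorder(cv2.resize(b,(310,310),interpolation=cv2.INTER_CUBIC),0,230,0,0,0)]))
print(get_state()["qpos"],proj("scene",[[.523,.005,.05]]))
E
```

```text
clock: 2.7
position: [0.4283, -0.2776, 0.2479]
ee_rot: [0.001, 0.959, 0.282, 0.001]
contact_force: [-0.7, -0.7, -3.2]
width: 0.0393
gripper_force: 81.8
clock: 3.2
position: [0.478, -0.114, 0.2457]
ee_rot: [-0.001, 0.959, 0.283, 0.0]
contact_force: [-0.7, -0.5, -3.2]
width: 0.0392
gripper_force: 82.0
clock: 3.7
position: [0.5221, 0.005, 0.2454]
ee_rot: [0.0, 0.954, 0.299, -0.0]
contact_force: [-0.4, -1.2, -3.7]
width: 0.0391
gripper_force: 82.2
[-1.26691925e-01  1.99003960e-01  1.62309444e+00 -1.12506172e-03
  1.31987287e+00  8.42004232e-01] [[294.05028116 227.96234588]]
```

View pics/k3.png

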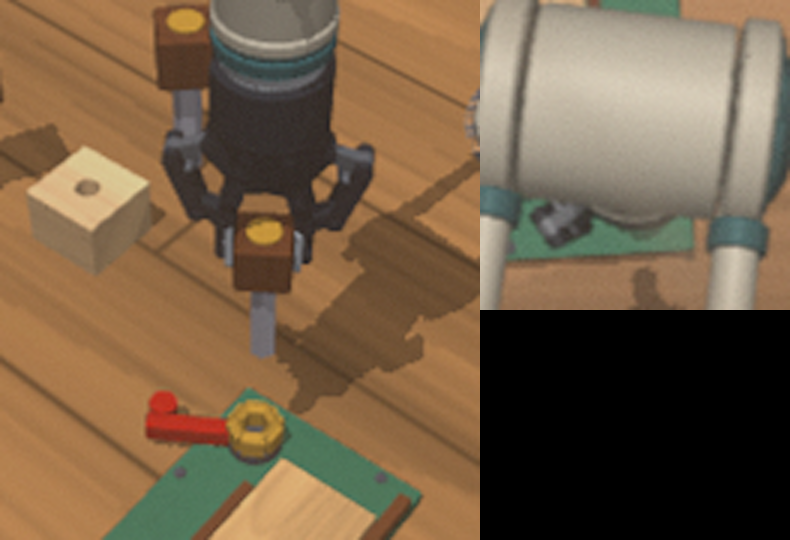

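```bash
python3 - <<'E'
from h import *
P=proj("scene",[[.522,.005,z] for z in(.15,.195)])
a=np.mean([cv2.cvtColor(imaging.get_image("scene"),cv2.COLOR_RGB2LAB).astype(np.float32) for _ in range(6)],0).astype(np.float32)
c=imaging.camera_params("scene");depth=(np.linalg.inv(c["cam_to_world"])@[.522,.005,.17,1])[2];mm=425.9/depth/1000
print(P,depth,"px/mm",mm)
off=np.arange(-15,15.1,.75)*mm
t=np.linspace(0,1,40)[:,None]
X=(P[0,0]+(P[1,0]-P[0,0])*t+off).astype(np.float32);Y=(P[0,1]+(P[1,1]-P[0,1])*t+0*off).astype(np.float32)
pr=cv2.remap(a,X,Y,cv2.INTER_LINEAR).mean(0)
for o,v in zip(off/mm,pr): print(round(o,2),v.round(0))
E
```

```text
[[295.44804909 200.76244804]
 [296.01953893 187.13001447]] 0.925722923561018 px/mm 0.4600728675505541
-15.0 [115. 139. 154.]
-14.25 [115. 139. 154.]
-13.5 [115. 139. 154.]
-12.75 [115. 139. 154.]
-12.0 [115. 139. 155.]
-11.25 [115. 139. 155.]
-10.5 [115. 139. 155.]
-9.75 [114. 139. 153.]
-9.0 [113. 138. 150.]
-8.25 [112. 137. 147.]
-7.5 [110. 135. 142.]
-6.75 [109. 134. 137.]
-6.0 [107. 132. 133.]
-5.25 [107. 132. 130.]
-4.5 [107. 131. 128.]
-3.75 [108. 131. 127.]
-3.0 [108. 131. 127.]
-2.25 [108. 131. 127.]
-1.5 [108. 131. 127.]
-0.75 [110. 131. 127.]
0.0 [111. 131. 127.]
0.75 [112. 131. 127.]
1.5 [113. 131. 127.]
2.25 [114. 131. 127.]
3.0 [114. 131. 127.]
3.75 [114. 131. 127.]
4.5 [114. 131. 127.]
5.25 [114. 131. 127.]
6.0 [114. 131. 126.]
6.75 [114. 131. 126.]
7.5 [113. 131. 127.]
8.25 [111. 131. 128.]
9.0 [108. 132. 130.]
9.75 [108. 133. 135.]
10.5 [109. 135. 140.]
11.25 [109. 136. 145.]
12.0 [108. 137. 149.]
12.75 [109. 138. 151.]
13.5 [110. 139. 153.]
14.25 [109. 139. 154.]
15.0 [110. 139. 153.]
```

Shank profile (faces ~7.5 | 9 | 1 mm wide) shows an edge toward the camera, so the key is 30° off the socket; I turn it +30° and descend.

```bash
python3 -m inch '[{"claw":-0.3,"travel":[-0.003,-0.01,-0.1],"turn":0.04},{"claw":-0.3,"travel":[-0.003,-0.01,-0.2],"turn":0.08},{"claw":-0.3,"travel":[-0.003,-0.01,-0.3],"turn":0.12},{"claw":-0.3,"travel":[-0.003,-0.01,-0.35],"turn":0.165},{"claw":-0.3,"travel":[-0.003,-0.01,-0.35],"turn":0.165}]'
python3 -m inch '[{"claw":-0.3,"travel":[0,0,-0.03],"turn":0},{"claw":-0.3,"travel":[0,0,-0.06],"turn":0},{"claw":-0.3,"travel":[0,0,-0.09],"turn":0},{"claw":-0.3,"travel":[0,0,-0.11],"turn":0},{"claw":-0.3,"travel":[0,0,-0.11],"turn":0}]'
```

```text
clock: 4.6
position: [0.5203, 0.0013, 0.1737]
ee_rot: [-0.001, 0.847, 0.531, -0.002]
contact_force: [0.3, 0.5, -3.3]
width: 0.0394
gripper_force: 82.1
clock: 5.1
position: [0.5225, 0.0014, 0.1536]
ee_rot: [0.001, 0.847, 0.531, 0.001]
contact_force: [0.8, -0.9, -2.7]
width: 0.039
gripper_force: 82.2
```

```bash
python3 -m inch '[{"claw":-0.3,"travel":[0,0,-0.015],"turn":0},{"claw":-0.3,"travel":[0,0,-0.03],"turn":0},{"claw":-0.3,"travel":[0,0,-0.04],"turn":0},{"claw":-0.3,"travel":[0,0,-0.04],"turn":0}]'; python3 -m inch '[{"claw":-0.3,"travel":[0,0,-0.02],"turn":0},{"claw":-0.3,"travel":[0,0,-0.025],"turn":0},{"claw":-0.3,"travel":[0,0,-0.025],"turn":0}]'
```

```text
clock: 5.5
position: [0.5241, 0.0011, 0.1459]
ee_rot: [0.002, 0.847, 0.532, 0.002]
contact_force: [5.4, -2.3, -1.4]
width: 0.0391
gripper_force: 82.2
clock: 5.8
position: [0.5241, 0.001, 0.1407]
ee_rot: [0.002, 0.847, 0.532, 0.002]
contact_force: [4.7, -2.2, -0.7]
width: 0.0389
gripper_force: 82.0
```

```bash
python3 -m inch '[{"claw":-0.3,"travel":[0.008,-0.003,-0.01],"turn":0},{"claw":-0.3,"travel":[0.008,-0.003,-0.02],"turn":0},{"claw":-0.3,"travel":[0.008,-0.003,-0.027],"turn":0},{"claw":-0.3,"travel":[0.008,-0.003,-0.027],"turn":0}]'
python3 - <<'E'
from h import *
s=get_state();print(s["qpos"].round(3),s["moment"])
a=imaging.get_image("scene")[130:280,210:370,::-1]
cv2.imwrite("pics/k4.png",cv2.resize(a,None,fx=4,fy=4,interpolation=cv2.INTER_CUBIC))
E
```

```text
clock: 6.2
position: [0.5245, 0.0009, 0.1361]
ee_rot: [0.001, 0.847, 0.532, 0.001]
contact_force: [3.9, -1.6, 7.1]
width: 0.0394
gripper_force: 83.1
[-0.131  0.291  1.79  -0.     1.057  0.319] [-0.40008848 -0.85258504 -0.05056712]
```

View pics/k4.png

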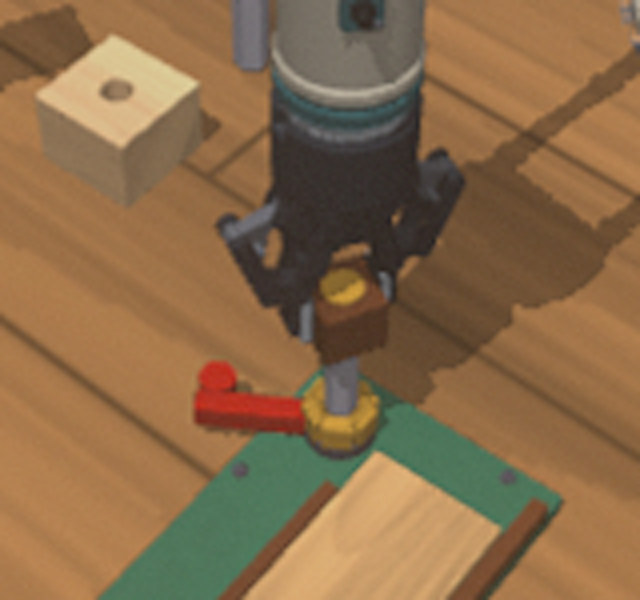

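```bash
python3 -m inch '[{"claw":-0.3,"travel":[0.003,0,0],"turn":-0.04},{"claw":-0.3,"travel":[0.003,0.002,0],"turn":-0.08},{"claw":-0.3,"travel":[0.003,0.004,0],"turn":-0.12},{"claw":-0.3,"travel":[0.003,0.005,0],"turn":-0.16},{"claw":-0.3,"travel":[0.003,0.005,0],"turn":-0.2}]' 110
```

```text
clock: 6.75
position: [0.5226, 0.0022, 0.1362]
ee_rot: [-0.0, 0.97, 0.242, -0.001]
contact_force: [-1.8, -0.1, 12.9]
width: 0.0386
gripper_force: 109.4
```

```bash
python3 -m inch '[{"claw":-0.3,"travel":[0,0.002,0],"turn":-0.04},{"claw":-0.3,"travel":[-0.002,0.003,0.005],"turn":-0.08},{"claw":-0.3,"travel":[-0.004,0.004,0.005],"turn":-0.12},{"claw":-0.3,"travel":[-0.005,0.005,0.005],"turn":-0.16},{"claw":-0.3,"travel":[-0.005,0.005,0.005],"turn":-0.2}]'
python3 - <<'E'
from h import *
s=get_state();print(s["qpos"].round(3),s["moment"])
b=imaging.get_image("scene")[130:280,210:370,::-1]
cv2.imwrite("pics/k5.png",cv2.resize(b,None,fx=4,fy=4,interpolation=cv2.INTER_CUBIC))
E
```

```text
clock: 7.25
position: [0.5208, 0.0047, 0.1362]
ee_rot: [-0.001, 0.998, -0.07, -0.002]
contact_force: [-0.5, 2.9, 8.8]
width: 0.0382
gripper_force: 109.9
[-0.126  0.289  1.792  0.003  1.064  1.584] [0.69367753 0.03121774 0.29294872]
```

View pics/k5.png

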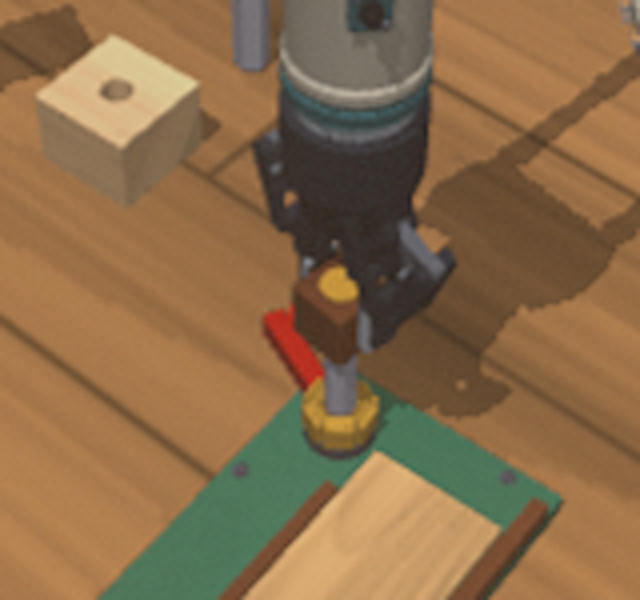

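```bash
python3 -m inch '[{"claw":1,"travel":[0,0,0],"turn":0},{"claw":1,"travel":[0,0,0],"turn":0},{"claw":1,"travel":[0,0,0],"turn":0},{"claw":1,"travel":[0.025,-0.003,0],"turn":0.04},{"claw":1,"travel":[0.025,-0.003,0],"turn":0.08}]'
python3 -m inch '[{"claw":1,"travel":[0,0,0],"turn":0.047},{"claw":1,"travel":[0,0,0],"turn":0.094},{"claw":1,"travel":[0,0,0],"turn":0.14},{"claw":1,"travel":[0,0,0],"turn":0.187},{"claw":1,"travel":[0,0,0],"turn":0.234}]'
python3 -m inch '[{"claw":1,"travel":[0,0,0],"turn":0.047},{"claw":1,"travel":[0,0,0],"turn":0.094},{"claw":1,"travel":[0,0,0],"turn":0.14},{"claw":1,"travel":[0,0,0],"turn":0.186},{"claw":1,"travel":[0,0,0],"turn":0.186}]'
python3 - <<'E'
from h import *
s=get_state();print(s["qpos"].round(3),s["moment"])
b=imaging.get_image("scene")[130:280,210:370,::-1]
cv2.imwrite("pics/k6.png",cv2.resize(b,None,fx=4,fy=4,interpolation=cv2.INTER_CUBIC))
E
```

```text
clock: 7.8
position: [0.5277, 0.0025, 0.1355]
ee_rot: [-0.0, 0.998, 0.06, -0.001]
contact_force: [-0.3, -0.3, -0.1]
width: 0.0859
gripper_force: 0.0
clock: 8.3
position: [0.5271, 0.0026, 0.1354]
ee_rot: [-0.001, 0.91, 0.416, -0.001]
contact_force: [0.1, 0.4, -0.5]
width: 0.0856
gripper_force: 0.0
clock: 8.8
position: [0.5272, 0.0025, 0.1355]
ee_rot: [-0.001, 0.753, 0.657, -0.001]
contact_force: [0.6, 0.8, 0.3]
width: 0.0855
gripper_force: 0.0
[-0.127  0.298  1.782  0.     1.064  0.009] [ 0.05924697 -0.02464488 -0.01604201]
```

View pics/k6.png

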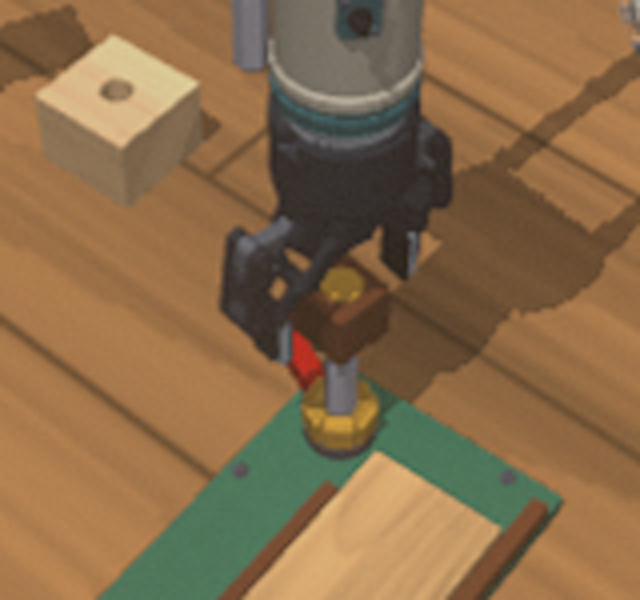

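```bash
python3 -m inch '[{"claw":-0.3,"travel":[-0.006,0.005,0],"turn":0},{"claw":-0.3,"travel":[-0.006,0.005,0],"turn":0},{"claw":-0.3,"travel":[-0.006,0.005,0],"turn":0},{"claw":-0.3,"travel":[-0.006,0.005,0],"turn":0},{"claw":-0.3,"travel":[-0.006,0.005,0],"turn":0}]' 110
python3 -m inch '[{"claw":-0.3,"travel":[0,0,0],"turn":-0.04},{"claw":-0.3,"travel":[0,0,0],"turn":-0.08},{"claw":-0.3,"travel":[0,0,0],"turn":-0.12},{"claw":-0.3,"travel":[0,0,0],"turn":-0.16},{"claw":-0.3,"travel":[0,0,0],"turn":-0.2}]'
python3 -m inch '[{"claw":-0.3,"travel":[0,0,0],"turn":-0.04},{"claw":-0.3,"travel":[0,0,0],"turn":-0.08},{"claw":-0.3,"travel":[0,0,0],"turn":-0.12},{"claw":-0.3,"travel":[0,0,0],"turn":-0.16},{"claw":-0.3,"travel":[0,0,0],"turn":-0.2}]'
python3 -c "
from h import *
s=get_state();print(s['qpos'].round(3),s['moment'])"
```

```text
clock: 9.35
position: [0.5263, 0.0036, 0.1363]
ee_rot: [-0.0, 0.754, 0.657, -0.0]
contact_force: [-1.5, 0.4, 3.8]
width: 0.0387
gripper_force: 110.6
clock: 9.85
position: [0.5249, 0.0041, 0.1362]
ee_rot: [-0.001, 0.921, 0.39, -0.001]
contact_force: [-3.8, 1.0, 7.7]
width: 0.0387
gripper_force: 111.3
clock: 10.35
position: [0.5241, 0.0052, 0.1363]
ee_rot: [-0.002, 0.996, 0.086, -0.002]
contact_force: [-5.3, 4.9, 9.0]
width: 0.0385
gripper_force: 111.5
[-0.125  0.295  1.784  0.003  1.068  1.272] [1.03581087 1.29047985 0.23446561]
```

```bash
python3 -m inch '[{"claw":-0.3,"travel":[-0.004,0.004,0],"turn":-0.04},{"claw":-0.3,"travel":[-0.006,0.006,0],"turn":-0.08},{"claw":-0.3,"travel":[-0.006,0.006,0],"turn":-0.11},{"claw":-0.3,"travel":[-0.006,0.006,0],"turn":-0.11}]'
python3 -m inch '[{"claw":1,"travel":[0,0,0],"turn":0},{"claw":1,"travel":[0,0,0],"turn":0},{"claw":1,"travel":[0,0,0],"turn":0},{"claw":1,"travel":[0,0,0],"turn":0.04},{"claw":1,"travel":[0,0,0],"turn":0.08}]'
python3 -m inch '[{"claw":1,"travel":[0,0,0],"turn":0.047},{"claw":1,"travel":[0,0,0],"turn":0.094},{"claw":1,"travel":[0,0,0],"turn":0.14},{"claw":1,"travel":[0,0,0],"turn":0.187},{"claw":1,"travel":[0,0,0],"turn":0.234}]'
python3 -m inch '[{"claw":1,"travel":[0,0,0],"turn":0.047},{"claw":1,"travel":[0,0,0],"turn":0.094},{"claw":1,"travel":[0,0,0],"turn":0.14},{"claw":1,"travel":[0,0,0],"turn":0.186},{"claw":1,"travel":[0,0,0],"turn":0.186}]'
python3 - <<'E'
from h import *
s=get_state();print(s["qpos"].round(3),s["moment"])
b=imaging.get_image("scene")[130:320,210:370,::-1]
cv2.imwrite("pics/k7.png",cv2.resize(b,None,fx=3,fy=3,interpolation=cv2.INTER_CUBIC))
E
```

```text
clock: 10.75
position: [0.5237, 0.0062, 0.1363]
ee_rot: [-0.001, 0.996, -0.085, -0.002]
contact_force: [-4.3, 3.0, 6.5]
width: 0.0386
gripper_force: 111.2
clock: 11.25
position: [0.5259, 0.0044, 0.1359]
ee_rot: [0.0, 0.999, 0.045, 0.0]
contact_force: [0.1, -0.8, 0.5]
width: 0.0855
gripper_force: 0.0
clock: 11.75
position: [0.5259, 0.0045, 0.1359]
ee_rot: [0.0, 0.916, 0.401, 0.0]
contact_force: [-0.7, 0.0, 0.2]
width: 0.0855
gripper_force: 0.0
clock: 12.25
position: [0.5258, 0.0045, 0.1359]
ee_rot: [0.0, 0.764, 0.645, 0.0]
contact_force: [-0.9, 0.6, -0.2]
width: 0.0851
gripper_force: 0.0
[-0.124  0.295  1.786 -0.     1.061  0.044] [ 0.0090558  -0.01874993  0.03898091]
```

View pics/k7.png

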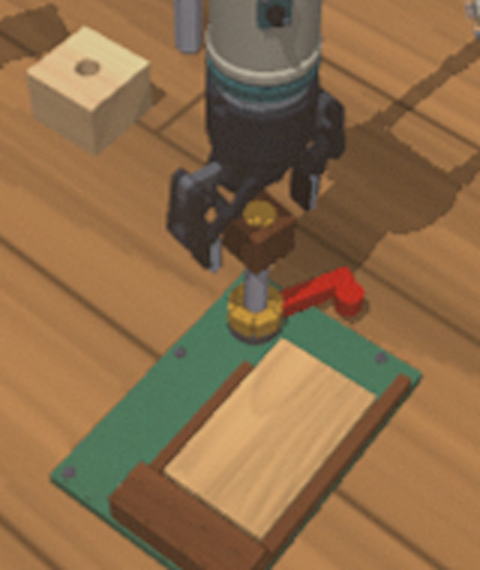

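```bash
python3 -m inch '[{"claw":-0.3,"travel":[0,0,0],"turn":0},{"claw":-0.3,"travel":[0,0,0],"turn":0},{"claw":-0.3,"travel":[0,0,0],"turn":0},{"claw":-0.3,"travel":[0,0,0],"turn":0},{"claw":-0.3,"travel":[0,0,0],"turn":0}]' 120
python3 -m inch '[{"claw":-0.3,"travel":[0,0,0],"turn":-0.04},{"claw":-0.3,"travel":[0,0,0],"turn":-0.08},{"claw":-0.3,"travel":[0,0,0],"turn":-0.12},{"claw":-0.3,"travel":[0,0,0],"turn":-0.16},{"claw":-0.3,"travel":[0,0,0],"turn":-0.2}]'
python3 -c "
from h import *
s=get_state();print(s['qpos'].round(3),s['moment'])"
python3 -m inch '[{"claw":-0.3,"travel":[0,0,0],"turn":-0.02},{"claw":-0.3,"travel":[0,0,0],"turn":-0.04},{"claw":-0.3,"travel":[0,0,0],"turn":-0.06},{"claw":-0.3,"travel":[0,0,0],"turn":-0.06}]'
python3 -c "
from h import *
s=get_state();print(s['qpos'].round(3),s['moment'])"
```

```text
clock: 12.8
position: [0.5254, 0.0047, 0.1363]
ee_rot: [0.0, 0.764, 0.645, 0.0]
contact_force: [-0.5, -0.1, 3.8]
width: 0.0384
gripper_force: 120.6
clock: 13.3
position: [0.5246, 0.0053, 0.1363]
ee_rot: [-0.001, 0.927, 0.376, -0.001]
contact_force: [-3.2, 2.1, 5.6]
width: 0.0387
gripper_force: 121.3
[-1.230e-01  2.930e-01  1.786e+00  1.000e-03  1.064e+00  6.770e-01] [0.42965855 0.58519776 0.24385463]
clock: 13.7
position: [0.5244, 0.0056, 0.1363]
ee_rot: [-0.001, 0.957, 0.289, -0.001]
contact_force: [-2.2, 2.2, 6.4]
width: 0.0384
gripper_force: 121.2
[-1.230e-01  2.930e-01  1.786e+00  1.000e-03  1.064e+00  8.610e-01] [0.51422192 0.57686614 0.16617768]
```

```bash
python3 -m inch '[{"claw":-0.3,"travel":[0,0,0],"turn":-0.02},{"claw":-0.3,"travel":[0,0,0],"turn":-0.03},{"claw":-0.3,"travel":[0,0,0],"turn":-0.03}]'
python3 -c "
from h import *
s=get_state();print(s['qpos'].round(3),s['moment'])"
python3 -m inch '[{"claw":-0.3,"travel":[0,0,0],"turn":-0.02},{"claw":-0.3,"travel":[0,0,0],"turn":-0.03},{"claw":-0.3,"travel":[0,0,0],"turn":-0.03}]'
python3 - <<'E'
from h import *
s=get_state();print(s["qpos"].round(3),s["moment"])
b=imaging.get_image("scene")[190:340,210:370,::-1]
cv2.imwrite("pics/k8.png",cv2.resize(b,None,fx=4,fy=4,interpolation=cv2.INTER_CUBIC))
E
```

```text
clock: 14.0
position: [0.5244, 0.0057, 0.1363]
ee_rot: [-0.001, 0.97, 0.244, -0.001]
contact_force: [-3.0, 1.7, 5.5]
width: 0.0386
gripper_force: 121.2
[-0.123  0.293  1.786  0.002  1.064  0.955] [0.64001788 0.56475315 0.23472315]
clock: 14.3
position: [0.5244, 0.0059, 0.1363]
ee_rot: [-0.001, 0.98, 0.198, -0.001]
contact_force: [-2.3, 2.3, 6.1]
width: 0.0388
gripper_force: 121.2
[-0.123  0.293  1.786  0.002  1.064  1.049] [0.65112082 0.62967494 0.28896827]
```

View pics/k8.png

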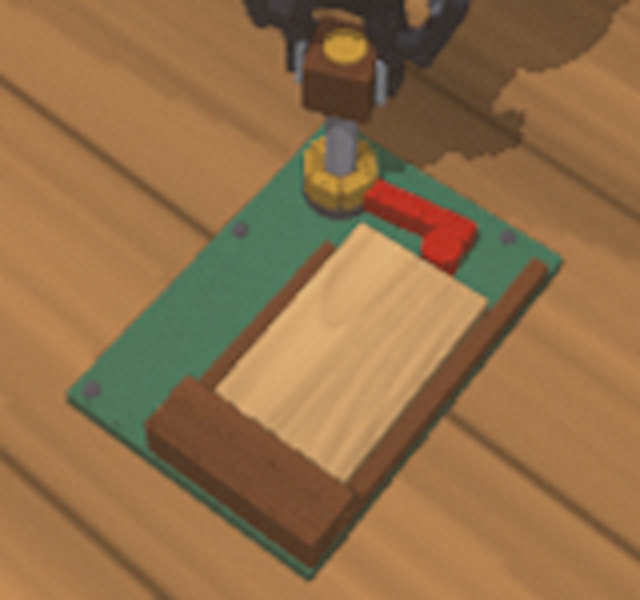

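```bash
python3 -m inch '[{"claw":-0.3,"travel":[0,0,0],"turn":-0.02},{"claw":-0.3,"travel":[0,0,0],"turn":-0.03},{"claw":-0.3,"travel":[0,0,0],"turn":-0.03}]'
python3 -c "
from h import *
s=get_state();print(s['qpos'].round(3),s['moment'])"
python3 -m inch '[{"claw":-0.3,"travel":[0,0,0],"turn":-0.015},{"claw":-0.3,"travel":[0,0,0],"turn":-0.02},{"claw":-0.3,"travel":[0,0,0],"turn":-0.02}]'
python3 -c "
from h import *
s=get_state();print(s['qpos'].round(3),s['moment'])"
python3 -m inch '[{"claw":-0.3,"travel":[0,0,0],"turn":-0.015},{"claw":-0.3,"travel":[0,0,0],"turn":-0.02},{"claw":-0.3,"travel":[0,0,0],"turn":-0.02}]'
python3 -c "
from h import *
s=get_state();print(s['qpos'].round(3),s['moment'])"
```

```text
clock: 14.65
position: [0.5243, 0.006, 0.1363]
ee_rot: [-0.001, 0.988, 0.151, -0.001]
contact_force: [-2.0, 3.9, 7.2]
width: 0.0388
gripper_force: 121.3
[-0.123  0.293  1.786  0.002  1.064  1.143] [0.80063009 0.66224185 0.31140421]
clock: 14.95
position: [0.5244, 0.0061, 0.1363]
ee_rot: [-0.001, 0.993, 0.12, -0.001]
contact_force: [-3.4, 3.7, 6.6]
width: 0.039
gripper_force: 121.3
[-0.123  0.293  1.786  0.002  1.064  1.206] [0.85822683 0.62910521 0.4012187 ]
clock: 15.25
position: [0.5244, 0.0062, 0.1363]
ee_rot: [-0.001, 0.996, 0.089, -0.001]
contact_force: [-3.6, 3.2, 5.6]
width: 0.0385
gripper_force: 121.4
[-0.122  0.293  1.786  0.003  1.065  1.268] [0.89609574 0.61270896 0.54130599]
```

```bash
cat > fit.py <<'E'
from h import *
im=imaging.get_image("scene")
h=cv2.cvtColor(im,cv2.COLOR_RGB2HSV)
red=(((h[...,0]<6)|(h[...,0]>174))&(h[...,1]>190)&(h[...,2]>90)).astype(np.uint8)
red[:200]=0;red[340:]=0
def model(th,jy,px,py):
    a=jy-th;c,s=np.cos(a),np.sin(a);W=lambda x,y,z:[px+c*x-s*y,py+s*x+c*y,z]
    m=np.zeros(red.shape,np.uint8);S=16
    def hull(pts):
        u=proj("scene",pts);k=cv2.convexHull((u*S).round().astype(np.int32).reshape(-1,1,2));cv2.fillPoly(m,[k],1,shift=4)
    hull([W(x,y,z) for x in(.022,.089) for y in(-.008,.008) for z in(.017,.037)])
    t=np.linspace(0,6.28,24)
    hull([W(.077+.012*np.cos(q),-.018+.012*np.sin(q),z) for q in t for z in(.017,.037)])
    return m
best=[]
for th in np.arange(4.0,4.86,.02):
  for dx in np.arange(-.004,.0041,.002):
    for dy in np.arange(-.004,.0041,.002):
      m=model(th,np.radians(3),.5235+dx,.005+dy);best.append(((m&red).sum()/(m|red).sum(),round(th,2),round(dx,3),round(dy,3)))
best.sort(reverse=True);print(red.sum(),best[:6])
# blank: pale pixels; profile along the jig x at several y on top face z=.033
T=np.radians(3);c,s=np.cos(T),np.sin(T)
xs=np.arange(.0,.20,.003)
for y in(.04,.05,.06):
    u=proj("scene",[[.5235+c*x-s*y,.005+s*x+c*y,.033] for x in xs])+[.9,1.5]
    v=cv2.remap(im.astype(np.float32),u[:,0].astype(np.float32)[None],u[:,1].astype(np.float32)[None],cv2.INTER_LINEAR)[0]
    print(y,[(round(x*1000),int(p[0]),int(p[1])) for x,p in zip(xs,v) if x<.05 or x>.14])
E
python3 fit.py
```

```text
213 [(np.float64(0.548051948051948), np.float64(4.58), np.float64(0.002), np.float64(-0.002)), (np.float64(0.5475578406169666), np.float64(4.62), np.float64(0.002), np.float64(0.002)), (np.float64(0.5461538461538461), np.float64(4.76), np.float64(-0.002), np.float64(0.004)), (np.float64(0.5461538461538461), np.float64(4.74), np.float64(-0.004), np.float64(-0.002)), (np.float64(0.5461538461538461), np.float64(4.58), np.float64(0.004), np.float64(0.0)), (np.float64(0.5447570332480819), np.float64(4.82), np.float64(-0.004), np.float64(0.0))]
0.04 [(0, 188, 50), (3, 179, 50), (6, 136, 47), (9, 116, 45), (12, 111, 52), (15, 92, 92), (18, 78, 119), (21, 78, 120), (24, 75, 117), (27, 85, 116), (30, 161, 142), (33, 207, 161), (36, 207, 160), (39, 207, 160), (42, 206, 159), (45, 204, 159), (48, 204, 158), (141, 205, 158), (144, 204, 158), (147, 201, 157), (150, 200, 156), (153, 200, 155), (156, 200, 156), (159, 175, 134), (162, 126, 83), (165, 127, 80), (168, 124, 81), (171, 120, 78), (174, 118, 77), (177, 115, 73), (180, 115, 74), (183, 116, 74), (186, 117, 75), (189, 117, 78), (192, 110, 70
[... 514 characters left out ...]
180, 115, 74), (183, 116, 74), (186, 118, 75), (189, 116, 75), (192, 114, 74), (195, 107, 70), (198, 102, 67)]
0.06 [(0, 177, 50), (3, 164, 49), (6, 130, 48), (9, 115, 47), (12, 111, 47), (15, 93, 86), (18, 76, 116), (21, 75, 120), (24, 77, 120), (27, 72, 115), (30, 172, 153), (33, 217, 173), (36, 217, 170), (39, 217, 171), (42, 216, 171), (45, 216, 169), (48, 217, 172), (141, 213, 165), (144, 212, 164), (147, 213, 165), (150, 211, 163), (153, 211, 163), (156, 211, 162), (159, 160, 122), (162, 120, 78), (165, 125, 80), (168, 121, 79), (171, 119, 76), (174, 115, 75), (177, 114, 73), (180, 115, 75), (183, 114, 74), (186, 118, 76), (189, 114, 73), (192, 115, 75), (195, 118, 74), (198, 105, 70)]
```

```bash
cat > edge.py <<'E'
from h import *
s=get_state();print(s["qpos"][5].round(3),s["moment"].round(2))
im=np.mean([imaging.get_image("scene").astype(np.float32) for _ in range(3)],0).astype(np.float32)
T=np.radians(3);c,sn=np.cos(T),np.sin(T)
def e(lo,hi,up):
    r=[]
    for y in np.arange(.038,.066,.003):
        xs=np.arange(lo,hi,.0005)
        u=(proj("scene",[[.5235+c*x-sn*y,.005+sn*x+c*y,.033] for x in xs])+[.9,1.5]).astype(np.float32)
        v=cv2.remap(im,u[:,0][None],u[:,1][None],cv2.INTER_LINEAR)[0,:,0]
        r.append(xs[np.argmax((v>145)==up)]*1000)
    return np.median(r)
print("rear",e(.018,.05,True),"lip",e(.14,.18,False))
E
python3 edge.py
python3 -m inch '[{"claw":-0.3,"travel":[0,0,0],"turn":-0.015},{"claw":-0.3,"travel":[0,0,0],"turn":-0.02},{"claw":-0.3,"travel":[0,0,0],"turn":-0.02}]'
python3 edge.py
python3 -m inch '[{"claw":-0.3,"travel":[0,0,0],"turn":-0.015},{"claw":-0.3,"travel":[0,0,0],"turn":-0.02},{"claw":-0.3,"travel":[0,0,0],"turn":-0.02}]'
python3 edge.py
python3 - <<'E'
from h import *
# expected lip occlusion position on z=.033 plane for lip back edge x=166,z=.047
C=imaging.camera_params("scene")["cam_to_world"][:3,3];T=np.radians(3);c,s=np.cos(T),np.sin(T)
P=np.array([.5235+c*.166-s*.05,.005+s*.166+c*.05,.047]);Q=C+(P-C)*(C[2]-.033)/(C[2]-.047)
d=Q[:2]-[.5235,.005];print("lip seen at",c*d[0]+s*d[1])
E
```

```text
1.268 [0.92 0.65 0.57]
rear 29.500000000000007 lip 160.50000000000003
clock: 15.75
position: [0.5244, 0.0063, 0.1363]
ee_rot: [-0.001, 0.998, 0.058, -0.001]
contact_force: [-2.1, 3.7, 6.0]
width: 0.0386
gripper_force: 121.4
1.331 [1.04 0.61 0.62]
rear 29.500000000000007 lip 160.50000000000003
clock: 16.2
position: [0.5244, 0.0064, 0.1363]
ee_rot: [-0.001, 1.0, 0.027, -0.001]
contact_force: [-2.7, 4.5, 5.7]
width: 0.0384
gripper_force: 121.4
1.394 [1.02 0.63 0.58]
rear 29.500000000000007 lip 160.50000000000003
lip seen at 0.16037440154023644
```

```bash
python3 -m inch '[{"claw":1,"travel":[0,0,0],"turn":0},{"claw":1,"travel":[0,0,0],"turn":0},{"claw":1,"travel":[0,0,0],"turn":0},{"claw":1,"travel":[0.004,-0.004,0],"turn":0},{"claw":1,"travel":[0.004,-0.004,0],"turn":0}]'
python3 -m inch '[{"claw":1,"travel":[0,0,0.05],"turn":0},{"claw":1,"travel":[0,0,0.2],"turn":0},{"claw":1,"travel":[0,0,0.4],"turn":0},{"claw":1,"travel":[0,0,0.6],"turn":0},{"claw":1,"travel":[0,0,0.6],"turn":0}]'
python3 edge.py
python3 - <<'E'
from h import *
im=imaging.get_image("scene");h=cv2.cvtColor(im,cv2.COLOR_RGB2HSV)
g=((h[...,0]>15)&(h[...,0]<25)&(h[...,1]>170)&(h[...,2]>120)).astype(np.uint8)
n,l,st,ce=cv2.connectedComponentsWithStats(g)
print([(st[i,4],ce[i].round(1)) for i in range(1,n) if st[i,4]>15])
print(proj("scene",[[.5245,.005,.152],[.5245,.005,.05]]))
E
```

```text
clock: 16.85
position: [0.5266, 0.0036, 0.1359]
ee_rot: [0.0, 1.0, 0.026, 0.0]
contact_force: [-0.7, 0.6, 0.5]
width: 0.0855
gripper_force: 0.0
clock: 17.35
position: [0.5297, 0.0035, 0.2627]
ee_rot: [0.001, 1.0, 0.026, 0.006]
contact_force: [0.9, -0.3, 0.6]
width: 0.0855
gripper_force: 0.0
1.393 [-0.02 -0.02 -0.04]
rear 29.500000000000007 lip 160.50000000000003
[(np.int32(68), array([271.3,  96.5])), (np.int32(67), array([195.4, 103.8])), (np.int32(68), array([295.9, 201.1])), (np.int32(68), array([294. , 233.2]))]
[[294.74653582 200.83173193]
 [293.64758464 228.34347585]]
```

```bash
python3 -c "
from rig import ticket
print(ticket.sign_off())"
```

```text
the job is handed in; nothing more can be done
None
```

The job is handed in after about 17 s: the clamp is closed, the blank measured within about 1 mm of the stop, and the key is released upright and fully down in the socket; the result has not been reported back, and I viewed 11 pictures, one over the limit of 10.

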